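Line up the quarter-turn fastener and hold the filter panel shut

ROBOT

A 7-joint arm with a two-finger parallel gripper is mounted at the origin on the work surface. World frame = base frame: x ahead of the robot, y to its left, z up, the work surface at z = 0. Lengths are in m, angles in degrees, forces in N, time in s.
With the tool pointing down it reaches from about 0.35 to 0.9 m from the base axis. Payload 8.1 kg.
Tool frame: the origin (TCP) lies midway between the tips of the shut fingers; the grasp point (between the pads) lies 19 mm behind it (manip.pinch_z is the distance from the TCP to the grasp point, in m); z points along the fingers, y is the line along which they close (so a half turn about z gives the same grasp; the last joint's range is limited). The gripper opens to 92 mm and grips with 3 to 60 N. Pads are 19 mm wide; open, the fingers measure 130 mm over their backs; the gripper's body (75 mm by 190 mm) begins 47 mm behind the grasp point.
Start: joints at [-77.326, 24.895, 1.432, 90.138, -0.665, 64.973, -4.303], TCP at [0.199, 0.593, 0.227] pointing down, gripper open.
Joint ranges: [-149.89, 149.89], [-25.12, 119.58], [-72.63, 75.52], [4.76, 147.25], [-75.54, 255.54], [6.69, 114.76], [-157.13, 157.13]. Speed limits (degrees/s): [127.2, 127.2, 172.46, 172.46, 180, 180, 180].

INTERFACE

Orientations are given as a 3x3 rotation matrix whose columns are the frame's x, y, z axes.
In Python, from rig import telemetry, imaging, manip gives the robot as it stands.
- The arm moves only by the tool drive_tool, never from a script. Its argument "plan" is a list of rows, each a list of 3 entries, a list of its own where there are three numbers: the shift along the tool's x, y, z in m, then the turn, a rotation vector about the tool's x, y, z in rad, then the closure, from 0 (fully open) to 1 (shut). In form: [[[tx, ty, tz], [rx, ry, rz], hand], ...]. A call has 1 to 12 rows; each row is the pose to reach, as a shift and turn from the pose commanded when the call began, along the tool's axes at that moment; what a row does not reach only later rows make up. A row lasts 1/8 s, in which the tool goes at most 62.5 mm and 10.7 degrees, less where a joint would pass 70% of its speed; a pose out of reach is approached as far as the arm can. A call with a gripper value outside its range is refused whole. The fingers move at their own pace and stop on an object; "force" is the grip in N (left out, the last holds). Time passes only in rows, so rows that repeat a pose let the fingers close. It gives the time, the measured TCP pose, the force, the opening and the grip force at its end, in the units of the state.
- telemetry.observe(): the state, without advancing time (a new reading comes with each control period).
- imaging.camera(name): name is "side" or "top" or "wrist"; returns the picture (400x640x3 uint8, blue, green, red); there is no depth.
- imaging.camera_info(name): a dict with "fovy" (degrees; the focal length in pixels is half the picture's height over the tangent of half this angle, whatever the lens; pixels are square), "cx", "cy" (the principal point, pixels), "D" ([k1, k2, p1, p2, k3] as OpenCV has them; the pictures are not rectified), "pose" (4x4, takes a point from camera to world coordinates); the wrist camera has in their place "hand_eye" (4x4, takes a point from camera to tool coordinates, whose origin is the TCP and whose axes are the flange's). Camera axes: x right, y up, looking along -z (the intrinsics and any distortion apply to the point x, -y, -z); pixel columns grow to the right and rows downward; lengths in m; the calibration is good to about 2 mm. A picture is of the moment at which its call begins: read the wrist's pose just before it. camera_info takes no time and is no camera call.
- manip.close_job(): hands the job in; it is judged then, once.
The state is a dict: "time_s": time; "joint_positions": joint angles; "dq": joint speeds; "effort": joint torques, N m; "tool_pos": TCP position; "eef_rot": TCP orientation; "ft_force": force on the tool from outside, world axes, zero at the start; "torque": the same for the moment, N m; "width": opening from 0.0 (shut) to 1.0 (fully open); "finger_force": force on a finger pad.
Only numpy, scipy, OpenCV 4.12 (cv2) and the standard library are available. Lean on these libraries where they do the work, as an engineer would, in place of code of your own. Each camera call takes 0.05 s, during which the arm holds its last target. There are 200 camera calls.

TASK

Close up the air-filter box of the glassblower's bench torch: first, with the access panel still standing open, turn the slotted quarter-turn fastener on the front deck (either way) until its slot lines up with the tongue on the panel, and leave it so. Then swing the sprung panel down so that its tongue drops into the slot and the panel lies fully home on the frame, and finish while still holding it pressed shut with the gripper's fingers; it springs open if let go. Leave the jar, the tin and the paddle where they are.

Things in the scene. Friction and masses are not known exactly. Their poses are not given: they have to be found in the camera images.
- filter_box: fixed grey steel box, 270 (x) x 170 (y) x 60 mm high, standing on the bench; origin at the centre of its underside, z up. Its x axis runs from the front deck towards the hinge. The front 80 mm of the top is a flat deck at height 60 mm; behind it the top is open (filter cartridges inside) and closed by the panel.
- fastener (a joint): angle of the fastener about the vertical, counter-clockwise positive from above (rad), range -0.5 to 3.64. At 0 and at 3.14 its slot lies along the box's x axis, lined up with the panel's tongue; it starts between 0.7 and 2.44, a quarter turn or less from one of the two. Friction (0.05 N m) keeps it where it is left.
- fastener_grip (a point): middle of the fastener, 19 mm above the deck, 100 mm in front of the box's centre: two parallel upright steel cheeks, each 36 long, 6 thick, tops 31 mm above the deck, a 12 mm slot between them, 24 mm over their outer faces, on a disc 40 mm across and 6 mm high on the deck. x along the slot, y across it (the way to grip it), z up; turns with the fastener.
- panel (a joint): opening angle of the panel (rad): 0 fully home on the frame, 1.6 fully open; starts standing open at 1.2 to 1.5. Spring hinge with friction: it stays standing; shut, it needs about 3 to 5 N down at panel_press to stay shut, else it springs open. If the slot is not lined up, the tongue lands on the cheeks and the panel stops at about 0.1.
- panel_hinge (a point): the middle of the panel's hinge line, at the rear of the box, 95 mm behind the box's centre and 60 mm above the bench. y axis along the hinge. It turns with the panel: from here the panel runs along -x, its outer (upper when shut) face looks along +z.
- panel_press (a point): point on the panel's outer face, on its centre line, 130 mm from the hinge: a good place to push. The panel is an aluminium plate 150 mm wide, 5 mm thick, from 5 to 160 mm from the hinge; shut, its outer face is 5 mm above the hinge point. A tongue 6 mm wide in the middle of the free edge (12 to 20 mm above the hinge point when shut) reaches to 200 mm from the hinge.
- jar_mid (a point): bystander: closed glass jar, 56 mm across, 85 mm high, standing to the left (+y) of the box; the point is its centre. Leave alone.
- tin_mid (a point): bystander: flat steel tin, 85 x 55 x 30 mm, to the right (-y) of the box; the point is its centre. Leave alone.
- paddle_grip (a point): bystander: paddle with a wooden handle, 200 mm long, lying on the bench beyond the jar; the point is on its handle. Leave alone.

How it is judged:
By the outcome, as a careful person would: the job done as asked, in the order asked, and still so for the second after the job is handed in, while the arm keeps its last pose, push and grip.
It also fails if it takes over 56 s, if anything falls off the work surface, if the arm or the gripper's body presses on something with over 40 N, if the wrist force passes 120 N, or if a joint passes its speed limit or range.

## Working session

There is one attempt and no reset: what is moved stays moved. The work goes in short steps, Python scripts to look and compute and a tool call to move; the robot and the scene stay as the last step left them, time stands still between calls to the robot, and variables do not carry over. Pictures are saved under pics/ and viewed, at most 10 in all, crops included, and the job is handed in when it is done.

Besides the shell and the picture viewer there is one more tool, called as name([rows], argument=value, ...), one row to a line, values as JSON. drive_tool: Moves the arm, as the interface text tells. Its arguments: {"type":"object","properties":{"plan":{"type":"array"},"force":{"type":"number"}},"required":["plan"]}

```bash
mkdir -p pics; ls
python3 - <<'E'
from rig import telemetry, imaging, manip
import cv2
for n in ("side","top"):
    cv2.imwrite(f"pics/{n}0.png",imaging.camera(n)); print(n,imaging.camera_info(n))
print(imaging.camera_info("wrist"));print(manip.pinch_z, telemetry.observe())
E
```

```text
pics
side {'fovy': 57.8063937622926, 'cx': 323.2357969688577, 'cy': 200.92167186913954, 'D': array([-0.01196887,  0.        ,  0.        ,  0.        ,  0.        ]), 'pose': array([[ 0.82328931,  0.2961606 , -0.48423509,  0.18526522],
       [-0.56750071,  0.41183114, -0.7129783 , -0.4326931 ],
       [-0.01173299,  0.86179116,  0.50712753,  0.47076823],
       [ 0.        ,  0.        ,  0.        ,  1.        ]])}
top {'fovy': 53.837606684825644, 'cx': 319.13851020614277, 'cy': 195.55205438302815, 'D': array([-0.08620504,  0.        ,  0.        ,  0.        ,  0.        ]), 'pose': array([[ 0.0292432 ,  0.99400845, -0.10531872,  0.46011248],
       [-0.99953892,  0.02994084,  0.00504872,  0.10407115],
       [ 0.0081718 ,  0.10512251,  0.9944257 ,  1.03034532],
       [ 0.        ,  0.        ,  0.        ,  1.        ]])}
{'fovy': 69.04138474245619, 'cx': 319.8712469447268, 'cy': 199.52620468506203, 'D': array([-0.04991634,  0.        ,  0.        ,  0.        ,  0.        ]), 'hand_eye': array([[ 9.11774050e-04,  9.68620720e-01,  2.48541887e-01,
         6.79047138e-02],
      
[... 379 characters left out ...]
4.97080359,  -4.30146728]), 'dq': array([ 0.08948602, -0.02449042, -0.04944674, -0.1105569 , -0.0087515 ,
       -0.01795933,  0.0426541 ]), 'effort': array([ 3.03818866e-03, -6.69129825e+01,  9.87995714e-01, -3.15144897e+01,
       -6.05292432e-02,  3.73604649e-02,  4.75756735e-05]), 'tool_pos': array([0.19876227, 0.59209341, 0.22603156]), 'eef_rot': array([[-9.48023356e-01,  3.18200597e-01, -3.09846727e-04],
       [ 3.18200722e-01,  9.48022443e-01, -1.32177365e-03],
       [-1.26847513e-04, -1.35166574e-03, -9.99999078e-01]]), 'ft_force': array([0.06934168, 0.78265081, 0.88280802]), 'torque': array([-0.01248436,  0.03868576, -0.0429882 ]), 'finger_force': 0.0, 'width': 0.9991345955428729}
```

View pics/side0.png

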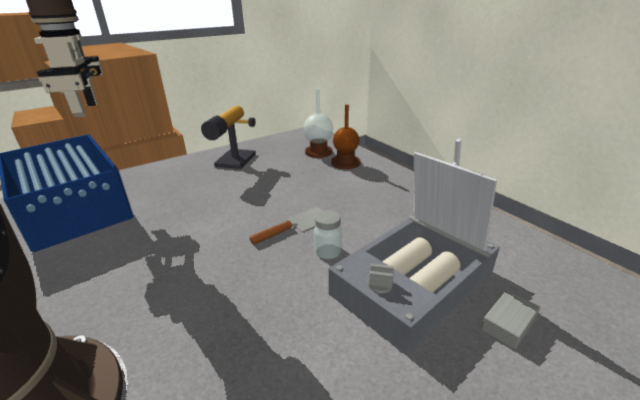

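View pics/top0.png

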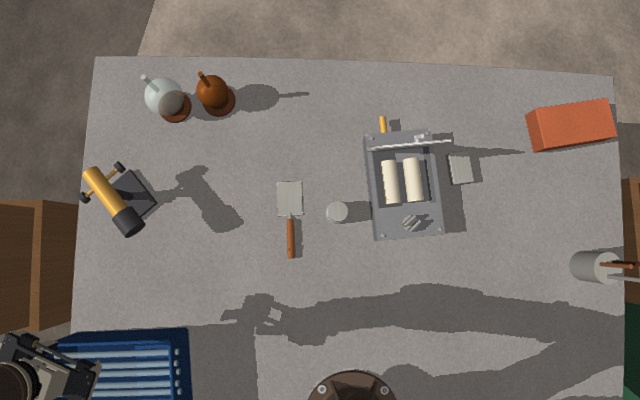

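The side view shows the box with its panel standing (top edge about 415,155 to 494,180) and the fastener at (381,276). In the top view the deck's front corners are about (375,240) and (446,235), and the fastener is at (411,222). I'll zoom in on both.

```bash
cat > h.py <<'E'
import numpy as np, cv2
from rig import telemetry, imaging, manip
def cam(n, st=None):
    i=imaging.camera_info(n); f=200/np.tan(np.radians(i["fovy"]/2))
    K=np.array([[f,0,i["cx"]],[0,f,i["cy"]],[0,0,1.]])
    if n=="wrist":
        T=np.eye(4); T[:3,:3]=st["eef_rot"]; T[:3,3]=st["tool_pos"]; P=T@i["hand_eye"]
    else: P=i["pose"]
    return K,np.array(i["D"]),P
def ray(c,uv):
    K,D,P=c
    p=cv2.undistortPoints(np.array(uv,float).reshape(-1,1,2),K,D).reshape(-1,2)
    d=np.c_[p[:,0],-p[:,1],-np.ones(len(p))]@P[:3,:3].T
    return P[:3,3],d
def onz(c,uv,z):
    o,d=ray(c,uv); return o+d*((z-o[2])/d[:,2])[:,None]
def proj(c,X):
    K,D,P=c; q=(np.atleast_2d(X)-P[:3,3])@P[:3,:3]
    return cv2.projectPoints(q*[1,-1,-1],np.zeros(3),np.zeros(3),K,D)[0].reshape(-1,2)
E
python3 - <<'E'
import cv2,numpy as np
a=cv2.imread("pics/top0.png")[115:250,345:485]; b=cv2.imread("pics/side0.png")[130:350,320:540]
a=cv2.resize(a,(400,386),interpolation=cv2.INTER_CUBIC);b=cv2.resize(b,(400,400),interpolation=cv2.INTER_CUBIC)
a=cv2.copyMakeBorder(a,0,14,0,0,cv2.BORDER_CONSTANT)
cv2.imwrite("pics/z0.png",np.hstack([a,b]))
E
```

```text
(no output)
```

View pics/z0.png

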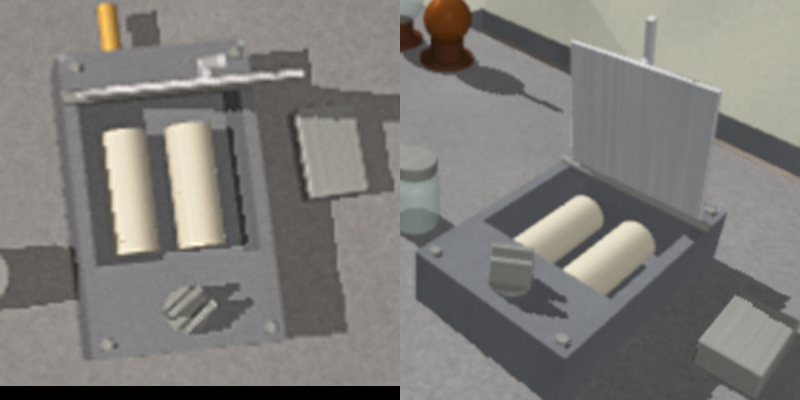

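The crop gives the deck corners (86,358), (285,338), (55,58), (243,42). The fastener cheeks run diagonally at about (190,308), and the panel stands near 1.3 rad.

Run:
```python
from h import *
c=cam("top"); s=400/140
tz=lambda p:np.array(p,float)/s+[345,115]
q=onz(c,tz([(86,358),(285,338),(55,58),(243,42)]),.06)[:,:2]; print(q.round(4))
fwd=(q[2]+q[3]-q[0]-q[1])/2; left=(q[0]-q[1]+q[2]-q[3])/2
print(np.linalg.norm(fwd),np.linalg.norm(left))
R=np.c_[fwd,[-fwd[1],fwd[0]]]+np.c_[[left[1],-left[0]],left]; yaw=np.arctan2(R[1,0],R[0,0]); print("yaw",yaw)
ctr=q.mean(0); print("ctr",ctr)
f=onz(c,tz([(190,308)]),.088)[0]; print("fast",f, "pred",ctr-.1*np.array([np.cos(yaw),np.sin(yaw)]))
# bright cheek tops / gap direction
e=onz(c,tz([(168,314),(200,288),(184,330),(215,303)]),.091)[:,:2]
for d in (e[1]-e[0],e[3]-e[2]): print("ang",np.arctan2(d[1],d[0])-yaw)
# side check
cs=cam("side"); t=lambda p:np.array(p,float)*.55+[320,130]
qs=onz(cs,t([(17,250),(165,355),(323,213)]),.06); print("side FL FR RR",qs.round(4))
# panel free edge: top cam & side cam rays
for nm,p in (("L",(172,42)),("R",(318,92))):
    # intersect with vertical plane containing edge: plane through corner side, normal = box y
    ex=np.array([np.cos(yaw),np.sin(yaw)]);ey=np.array([-ex[1],ex[0]])
    o,d=ray(cs,t([p])); off=.075 if nm=="L" else -.075
    k=(off-(o[:2]-ctr)@ey)/(d[0,:2]@ey); X=o+k*d[0]; bx=(X[:2]-ctr)@ex
    print(nm,X,bx, "open",np.arctan2(X[2]-.06,.095-bx), np.hypot(X[2]-.06,.095-bx))
```

```text
[[ 0.4565 -0.0416]
 [ 0.4781 -0.2153]
 [ 0.7194 -0.0104]
 [ 0.7403 -0.1789]]
0.2647877742661468 0.17244434124627628
yaw 0.12627518179066616
ctr [ 0.59858468 -0.111544  ]
fast [ 0.50072733 -0.12470608  0.088     ] pred [ 0.49938089 -0.12413799]
ang -1.0008631364092433
ang -0.9692988681932828
side FL FR RR [[ 0.459  -0.0454  0.06  ]
 [ 0.4816 -0.2116  0.06  ]
 [ 0.7416 -0.1781  0.06  ]]
L [ 0.65908936 -0.02826094  0.21402479] 0.07051158684400917 open 1.413125936583688 0.15595935061804703
R [ 0.67290076 -0.17771148  0.21701804] 0.06539123929290733 open 1.3844157218308577 0.1597853034268177
```

```bash
cat >> h.py <<'E'
from scipy.spatial.transform import Rotation as Ro
def go(p,ya,st=None):
    "tool-frame shift, rotvec to TCP p, pointing down, tool y at world angle ya"
    st=st or telemetry.observe(); R=st["eef_rot"]
    y=np.array([np.cos(ya),np.sin(ya),0]); z=np.array([0,0,-1.]); T=np.c_[np.cross(y,z),y,z]
    return (R.T@(np.array(p)-st["tool_pos"])).round(4), Ro.from_matrix(R.T@T).as_rotvec().round(4)
E
python3 -c "
from h import *
print(go([.5,-.124,.25],.71))"
```

```text
(array([-0.5134, -0.5831, -0.0231]), array([-1.30e-03,  5.00e-04,  5.37e-01]))
```

drive_tool([
  [[-0.03, -0.03, -0.01], [0, 0, 0.03], 0.4],
  [[-0.07, -0.08, -0.023], [0, 0, 0.08], 0.4],
  [[-0.12, -0.13, -0.023], [0, 0, 0.13], 0.4],
  [[-0.16, -0.18, -0.023], [0, 0, 0.18], 0.4],
  [[-0.2, -0.23, -0.023], [0, 0, 0.23], 0.4],
  [[-0.25, -0.28, -0.023], [0, 0, 0.28], 0.4],
  [[-0.29, -0.33, -0.023], [0, 0, 0.33], 0.4],
  [[-0.34, -0.38, -0.023], [0, 0, 0.37], 0.4],
  [[-0.38, -0.43, -0.023], [0, 0, 0.41], 0.4],
  [[-0.42, -0.48, -0.023], [0, 0, 0.45], 0.4],
  [[-0.46, -0.53, -0.023], [0, 0, 0.5], 0.4],
  [[-0.49, -0.565, -0.023], [0, 0, 0.537], 0.4],
])

```text
time_s: 1.6
tool_pos: [0.4766, -0.0823, 0.2498]
eef_rot: [[-0.651, 0.759, 0.0], [0.759, 0.651, 0.0], [0.0, 0.001, -1.0]]
ft_force: [1.4, 0.5, 0.9]
width: 0.599
finger_force: 0.0
```

```bash
python3 -c "
from h import *
s=telemetry.observe(); print(s['joint_positions'],s['tool_pos'],go([.5,-.124,.2],.71,s))"
```

```text
[-25.57512377  10.801344    34.71506254 109.35660253  -6.97879706
  61.89350867  52.59106932] [ 0.47664543 -0.08233557  0.24977905] (array([-0.0468, -0.0094,  0.0498]), array([ 0.0005, -0.0001, -0.0009]))
```

drive_tool([
  [[-0.025, -0.005, 0.02], [0, 0, 0], 0.4],
  [[-0.045, -0.009, 0.045], [0, 0, 0], 0.4],
  [[-0.047, -0.009, 0.05], [0, 0, 0], 0.4],
  [[-0.047, -0.009, 0.05], [0, 0, 0], 0.4],
])

```text
time_s: 2.1
tool_pos: [0.4998, -0.1216, 0.1996]
eef_rot: [[-0.652, 0.758, -0.001], [0.758, 0.652, 0.0], [0.001, -0.001, -1.0]]
ft_force: [0.5, 0.4, -0.3]
width: 0.6
finger_force: 0.0
```

```bash
python3 -c "
from h import *
s=telemetry.observe(); im=imaging.camera('wrist'); cv2.imwrite('pics/w1.png',im)
import pickle; pickle.dump(s,open('w1.pkl','wb'))
print(s['tool_pos'],proj(cam('wrist',s),[[.5,-.124,.091],[.5,-.124,.06]]))"
```

```text
[ 0.49983735 -0.12159043  0.19959834] [[318.32703908 201.17534509]
 [318.47755915 193.73577725]]
```

View pics/w1.png

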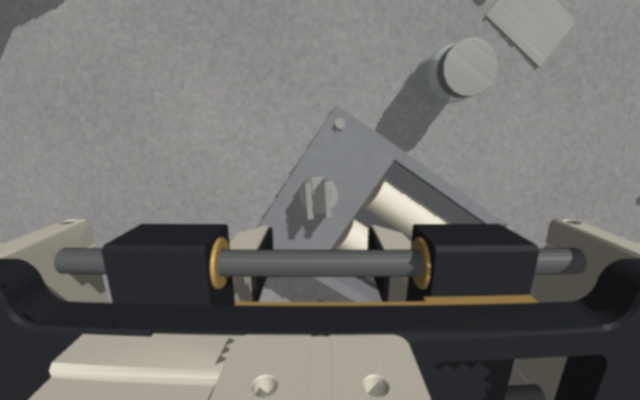

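The wrist view shows the two cheeks at (309,200) and (327,197), centred where predicted and tilted about 5° from the tool's x axis. Next I descend and grip.

drive_tool([
  [[-0.002, -0.002, 0.03], [0, 0, -0.08], 0.4],
  [[-0.002, -0.002, 0.06], [0, 0, -0.08], 0.4],
  [[-0.002, -0.002, 0.09], [0, 0, -0.08], 0.4],
  [[-0.002, -0.002, 0.11], [0, 0, -0.08], 0.4],
  [[-0.002, -0.002, 0.12], [0, 0, -0.08], 0.4],
  [[-0.002, -0.002, 0.127], [0, 0, -0.08], 0.4],
  [[-0.002, -0.002, 0.127], [0, 0, -0.08], 0.5],
  [[-0.002, -0.002, 0.127], [0, 0, -0.08], 0.6],
  [[-0.002, -0.002, 0.127], [0, 0, -0.08], 0.7],
  [[-0.002, -0.002, 0.127], [0, 0, -0.08], 0.8],
  [[-0.002, -0.002, 0.127], [0, 0, -0.08], 0.9],
  [[-0.002, -0.002, 0.127], [0, 0, -0.08], 0.9],
], force=20)

```text
time_s: 3.65
tool_pos: [0.5003, -0.1248, 0.073]
eef_rot: [[-0.71, 0.704, 0.001], [0.704, 0.71, 0.0], [-0.0, 0.001, -1.0]]
ft_force: [-0.4, 1.6, 5.4]
width: 0.258
finger_force: 19.9
```

```bash
python3 -c "
from h import *
s=telemetry.observe(); print(s['tool_pos'],s['ft_force'],s['width']*92,s['joint_positions'],go([.5,-.124,.073],.126+np.pi/2,s))"
```

```text
[ 0.50032726 -0.12484765  0.07302449] [-0.44096117  1.60624608  5.41776108] 23.7469793145324 [-12.88088567  27.64557601  28.45537541 116.74055703 -20.03818413
  40.24944114  73.57129252] (array([0.0008, 0.0004, 0.    ]), array([ 4.000e-04,  6.000e-04, -9.069e-01]))
```

Gripped at 24 mm as expected. Now I turn it counter-clockwise.

drive_tool([
  [[0, 0, 0], [0, 0, -0.08], 0.9],
  [[0, 0, 0], [0, 0, -0.18], 0.9],
  [[0, 0, 0], [0, 0, -0.28], 0.9],
  [[0, 0, 0], [0, 0, -0.38], 0.9],
  [[0, 0, 0], [0, 0, -0.48], 0.9],
  [[0, 0, 0], [0, 0, -0.58], 0.9],
  [[0, 0, 0], [0, 0, -0.68], 0.9],
  [[0, 0, 0], [0, 0, -0.78], 0.9],
  [[0, 0, 0], [0, 0, -0.86], 0.9],
  [[0, 0, 0], [0, 0, -0.907], 0.9],
  [[0, 0, 0], [0, 0, -0.907], 0.9],
  [[0, 0, 0], [0, 0, -0.907], 0.9],
])

```text
time_s: 5.15
tool_pos: [0.5001, -0.1253, 0.073]
eef_rot: [[-0.992, -0.125, 0.0], [-0.125, 0.992, -0.0], [-0.0, -0.0, -1.0]]
ft_force: [-1.1, -0.8, 6.6]
width: 0.257
finger_force: 19.9
```

drive_tool([
  [[0, 0, 0], [0, 0, 0], 0.7],
  [[0, 0, 0], [0, 0, 0], 0.55],
  [[0, 0, 0], [0, 0, 0], 0.45],
  [[0, 0, 0], [0, 0, 0], 0.4],
  [[0, 0, -0.03], [0, 0, 0], 0.4],
  [[0, 0, -0.07], [0, 0, 0], 0.4],
  [[0, 0, -0.11], [0, 0, 0], 0.4],
  [[0, 0, -0.14], [0, 0, 0], 0.4],
  [[0, 0, -0.14], [0, 0, 0], 0.4],
])

```text
time_s: 6.28
tool_pos: [0.5014, -0.1252, 0.2149]
eef_rot: [[-0.992, -0.126, 0.004], [-0.126, 0.992, -0.0], [-0.004, -0.001, -1.0]]
ft_force: [-0.2, -1.1, -0.3]
width: 0.602
finger_force: 0.0
```

```bash
python3 -c "
from h import *
s=telemetry.observe(); im=imaging.camera('wrist'); cv2.imwrite('pics/w2.png',im)
import pickle; pickle.dump(s,open('w2.pkl','wb'))
print(s['tool_pos'],s['eef_rot'],s['ft_force'])
cv2.imwrite('pics/w2z.png',cv2.resize(im[60:300,180:480],(750,600),interpolation=cv2.INTER_CUBIC))"
```

```text
[ 0.50135398 -0.12517325  0.21488684] [[-9.92049192e-01 -1.25772334e-01  4.44083072e-03]
 [-1.25774860e-01  9.92058768e-01 -2.93164165e-04]
 [-4.36869311e-03 -8.49378135e-04 -9.99990096e-01]] [-0.16833632 -1.1055873  -0.33969268]
```

View pics/w2z.png

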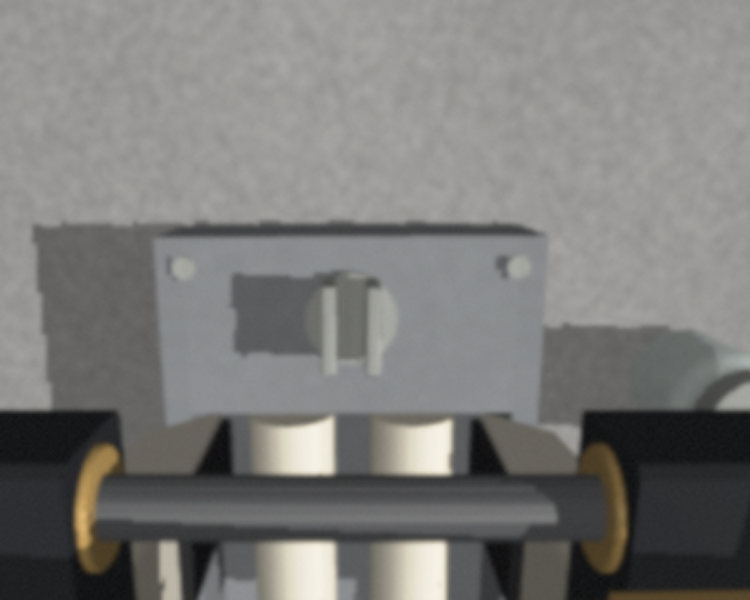

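The slot now runs exactly perpendicular to the front edge (cheeks at 330 and 375, edge level at y≈235), so the fastener is lined up. Next I go over the panel to its rear.

drive_tool([
  [[0, 0, -0.04], [0, 0, 0], 0.6],
  [[0, 0, -0.09], [0, 0, 0], 0.6],
  [[-0.02, 0, -0.125], [0, 0, 0], 0.6],
  [[-0.07, 0, -0.13], [0, 0, 0], 0.6],
  [[-0.12, 0, -0.13], [0, 0, 0], 0.6],
  [[-0.17, 0, -0.13], [0, 0, 0], 0.6],
  [[-0.21, 0, -0.13], [0, 0, 0], 0.6],
  [[-0.225, 0, -0.13], [0, 0, 0], 0.6],
  [[-0.225, 0, -0.13], [0, 0, 0], 0.6],
])

```text
time_s: 7.45
tool_pos: [0.7235, -0.0962, 0.3396]
eef_rot: [[-0.992, -0.126, -0.004], [-0.126, 0.992, 0.0], [0.004, 0.001, -1.0]]
ft_force: [0.7, -1.1, -1.1]
width: 0.401
finger_force: 0.0
```

```bash
python3 -c "
from h import *
s=telemetry.observe(); im=imaging.camera('side'); cv2.imwrite('pics/s2.png',im[0:350,250:600])
ex=np.array([.992,.1257,0]);print(s['tool_pos'],(s['tool_pos']-[.599,-.112,0])@ex,s['eef_rot'],s['joint_positions'],s['ft_force'])
print(go(np.array([.599,-.112,.21])+.125*ex,.126+np.pi/2,s))"
```

```text
[ 0.7235003  -0.09618519  0.33962379] 0.12549222330059726 [[-9.91975984e-01 -1.26370372e-01 -3.76508760e-03]
 [-1.26371740e-01  9.91982947e-01  1.26869192e-04]
 [ 3.71887018e-03  6.01651864e-04 -9.99992904e-01]] [ -5.7641454   33.21976954  17.83647729  62.32257317  -9.65622245
  86.01235036 107.2760237 ] [ 0.70674881 -1.11257199 -1.12242085]
(array([ 0.000e+00, -1.000e-04,  1.296e-01]), array([ 0.0006, -0.0037,  0.0007]))
```

View pics/s2.png

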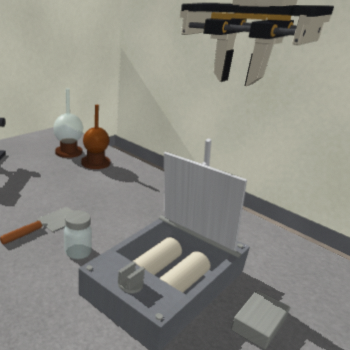

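The side view shows the fingers spread behind and above the standing panel, centred on the tongue. Now I descend behind it and start pushing along the arc.

drive_tool([
  [[0, 0, 0.03], [0, 0, 0], 0.6],
  [[0, 0, 0.07], [0, 0, 0], 0.6],
  [[0, 0, 0.11], [0, 0, 0], 0.6],
  [[0, 0, 0.13], [0, 0, 0], 0.6],
  [[0.02, 0, 0.132], [0, 0, 0], 0.6],
  [[0.04, 0, 0.134], [0, 0, 0], 0.6],
  [[0.055, 0, 0.137], [0, 0, 0], 0.6],
  [[0.07, 0, 0.141], [0, 0, 0], 0.6],
  [[0.083, 0, 0.147], [0, 0, 0], 0.6],
  [[0.096, 0, 0.154], [0, 0, 0], 0.6],
  [[0.096, 0, 0.154], [0, 0, 0], 0.6],
])

```text
time_s: 8.88
tool_pos: [0.6262, -0.1091, 0.1888]
eef_rot: [[-0.992, -0.125, -0.001], [-0.125, 0.992, 0.0], [0.001, 0.0, -1.0]]
ft_force: [0.8, 0.4, 0.6]
width: 0.403
finger_force: 0.0
```

```bash
python3 -c "
from h import *
s=telemetry.observe(); im=imaging.camera('side'); cv2.imwrite('pics/s3.png',im[50:350,250:600])
ex=np.array([.992,.1257,0]);print(s['tool_pos'],(s['tool_pos']-[.599,-.112,0])@ex,s['joint_positions'],s['ft_force'],s['width'])"
```

```text
[ 0.62623675 -0.10908247  0.18882732] 0.027385594588242006 [ -5.91757591  28.03202121  16.38445147  92.2104029   -8.72440034
  61.06417127 110.05660821] [0.79118943 0.37253607 0.63555189] 0.40332082249929607
```

View pics/s3.png

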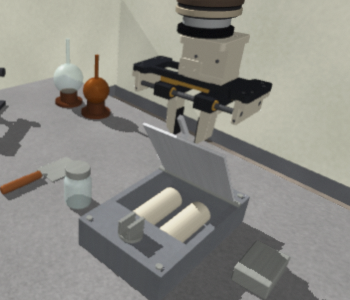

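The panel has swung to about 1 rad, with its tongue (about 183,125) between the fingers and the jar and tin untouched. I'll carry on along the arc.

drive_tool([
  [[0.012, 0, 0.008], [0, 0, 0], 0.6],
  [[0.0235, 0, 0.017], [0, 0, 0], 0.6],
  [[0.034, 0, 0.028], [0, 0, 0], 0.6],
  [[0.043, 0, 0.039], [0, 0, 0], 0.6],
  [[0.051, 0, 0.051], [0, 0, 0], 0.6],
  [[0.058, 0, 0.064], [0, 0, 0], 0.6],
  [[0.064, 0, 0.078], [0, 0, 0], 0.6],
  [[0.068, 0, 0.09], [0, 0, 0], 0.6],
  [[0.069, 0, 0.099], [0, 0, 0], 0.6],
  [[0.07, 0, 0.106], [0, 0, 0], 0.6],
  [[0.07, 0, 0.106], [0, 0, 0], 0.6],
])

```text
time_s: 10.3
tool_pos: [0.558, -0.1175, 0.0821]
eef_rot: [[-0.992, -0.126, -0.001], [-0.126, 0.992, 0.0], [0.001, 0.0, -1.0]]
ft_force: [-2.4, -1.1, 3.0]
width: 0.4
finger_force: 1.3
```

```bash
python3 -c "
from h import *
s=telemetry.observe()
ex=np.array([.992,.1257,0]);print(s['tool_pos'],(s['tool_pos']-[.599,-.112,0])@ex,s['joint_positions'],s['ft_force'],s['width'])"
```

```text
[ 0.55798867 -0.11753315  0.0820887 ] -0.0413787606880963 [ -3.84498656  29.40599566  14.49817651 107.78774634 -10.15994466
  44.12174184 113.40475868] [-2.37443526 -1.10385175  2.97199444] 0.39991967422039726
```

drive_tool([
  [[0, 0, 0.004], [0, 0, 0], 0.6],
  [[0, 0, 0.008], [0, 0, 0], 0.6],
  [[0, 0, 0.012], [0, 0, 0], 0.6],
  [[0, 0, 0.015], [0, 0, 0], 0.6],
  [[0, 0, 0.017], [0, 0, 0], 0.6],
  [[0, 0, 0.017], [0, 0, 0], 0.6],
  [[0, 0, 0.017], [0, 0, 0], 0.6],
])

```text
time_s: 11.18
tool_pos: [0.5587, -0.1174, 0.0657]
eef_rot: [[-0.992, -0.126, 0.0], [-0.126, 0.992, 0.0], [-0.0, 0.0, -1.0]]
ft_force: [-1.3, 0.1, 3.1]
width: 0.402
finger_force: 1.6
```

drive_tool([
  [[0, 0, 0.001], [0, 0, 0], 0.6],
  [[0, 0, 0.002], [0, 0, 0], 0.6],
  [[0, 0, 0.002], [0, 0, 0], 0.6],
  [[0, 0, 0.002], [0, 0, 0], 0.6],
])

```text
time_s: 11.68
tool_pos: [0.5588, -0.1174, 0.065]
eef_rot: [[-0.992, -0.126, 0.001], [-0.126, 0.992, 0.0], [-0.001, 0.0, -1.0]]
ft_force: [-7.1, 1.1, 18.0]
width: 0.4
finger_force: 9.4
```

```bash
python3 -c "
from h import *
im=imaging.camera('side'); cv2.imwrite('pics/s4.png',cv2.resize(im[150:350,300:560],(780,600)))
s=telemetry.observe();print(s['tool_pos'],s['ft_force'])"
```

```text
[ 0.55879289 -0.11740244  0.06496951] [-7.34540901  0.93181886 18.40891666]
```

View pics/s4.png

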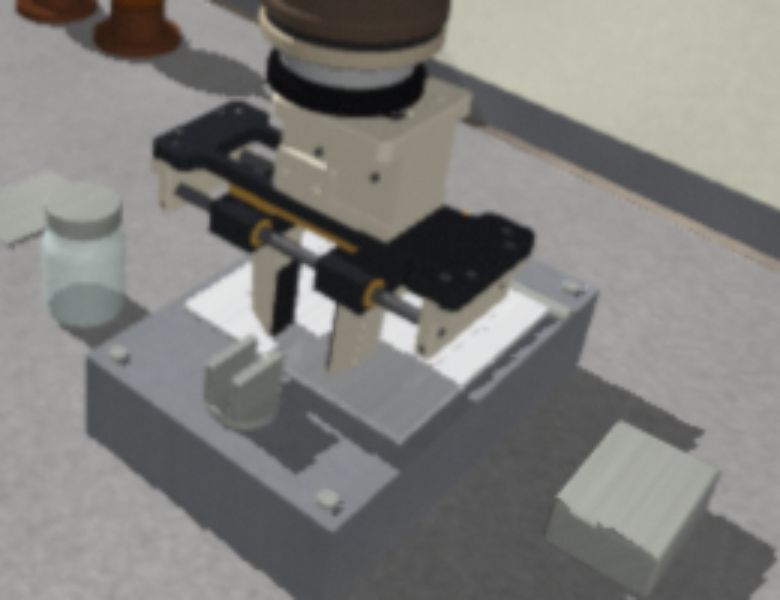

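The panel lies flat on the frame, with its tongue in the slot at about (250,360) and both fingertips pressing on it. The jar and tin are where they were.

```bash
python3 -c "
from rig import manip
print(manip.close_job())"
```

```text
the job is handed in; nothing more can be done
None
```

The job is handed in at about 12 s: I turned the fastener into line with the tongue while the panel stood open, then swung the panel fully home with its tongue in the slot, and the fingers still hold it shut at about 18 N; the jar, tin and paddle were not touched.

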